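Return the sprung mousetraps to their colour stations

ROBOT

A 6-joint arm with a two-finger parallel gripper is mounted at the origin on the work surface. World frame = base frame: x ahead of the robot, y to its left, z up, the work surface at z = 0. Lengths are in mm, angles in rad, forces in N, time in s.
With the tool pointing down it reaches from about 275 to 1000 mm from the base axis. Payload 8.4 kg.
Tool frame: the origin (TCP) lies between the finger pads; the fingertips stand 22 mm ahead of it and the grasp point (between the pads) lies 3 mm ahead of it (r.nose_length is the z of the fingertips in the tool frame, in mm); z points along the fingers, y is the line along which they close (so a half turn about z gives the same grasp; the last joint's range is limited). The gripper opens to 85 mm and grips with 20 to 120 N. Pads are 22 mm wide; open, the fingers measure 114 mm over their backs; the gripper's body (76 mm by 85 mm) begins 54 mm behind the grasp point. The pads swing forward as they close: fully open they stand 13 mm farther back than shut.
Start: joints at [1.305, 0.353, 1.633, -0, 1.155, -0.002], TCP at [162.968, 603.382, 253.281] pointing down, gripper open.
Joint ranges: [-2.63, 2.63], [-0.92, 2.1], [0.06, 2.66], [-1.3, 4.44], [0, 2.69], [-3.02, 3.02]. Speed limits (rad/s): [2.22, 2.22, 2.79, 3.14, 3.14, 3.14].

INTERFACE

Orientations are given as [roll, pitch, yaw] about the fixed x, y, z axes, in that order (R = Rz(yaw) Ry(pitch) Rx(roll)).
In Python, from rig import r, imaging, sign_off gives the robot as it stands (r), with the cameras (imaging) and the job as plain functions.
- The arm moves only by the tool step_hand, called after "Call:" by a JSON object that holds its "op" and its "data". Schema: {"type":"object","properties":{"motion":{"type":"array","items":{"type":"number"},"minItems":7,"maxItems":35},"squeeze":{"type":"number"},"only":{"type":"string"},"quiet":{"type":"boolean"},"lines":{"type":"string"}},"required":["motion"],"additionalProperties":false}. motion is one flat list of numbers that holds 1 to 5 rows one after another, with no inner brackets; each row has 7 numbers: a rotation vector rx, ry, rz in shares of pi rad (1.0 is pi rad), then dx, dy, dz in shares of 500 mm (1.0 is 500 mm), then the opening from 0.0 (shut) to 1.0 (fully open); each row shifts and turns the commanded pose from where the row before left it, along the tool's axes as they then stand; what a row does not reach is not made up. A row lasts 1/12 s, in which the tool goes at most 41.7 mm and 0.125 rad, less where a joint would pass 70% of its speed; a pose out of reach is approached as far as the arm can. The fingers move at their own pace and stop on an object; squeeze is the grip in N (left out, the last holds). Time passes only in rows, so rows that do not move let the fingers close. The tool returns the time, the measured TCP pose, the force, the opening and the grip force at its end. only (a regular expression) keeps the lines of the reply that match it, lines (a string "A,B") keeps lines A to B, and quiet returns only ok. Shift and turn numbers lie between -1 and 1, and a call with a number outside is refused. Input that does not fit is refused with a message, and nothing moves.
- r.sense(): the state, without advancing time (a new reading comes with each control period).
- imaging.grab_frame(name): name is "scene" or "top" or "wrist"; returns the picture (480x640x3 uint8, red, green, blue); there is no depth.
- imaging.camera_params(name): a dict with "fx", "fy", "cx", "cy" (pixels), "dist_coeffs" ([k1, k2, p1, p2, k3] as OpenCV has them; the pictures are not rectified), "rvec" (rotation vector, rad) and "tvec" (3), from world to camera coordinates, as OpenCV has them. Camera axes: x right, y down, z forward; pixel columns grow to the right and rows downward; lengths in mm; the calibration is good to about 2 mm. A picture is of the moment at which its call begins: read the wrist's pose just before it. camera_params takes no time and is no camera call; for the wrist camera it gives the pose at the moment of the call.
- sign_off(): hands the job in; it is judged then, once.
The state is a dict: "clock": time; "qpos": joint angles; "qvel": joint speeds; "joint_efforts": joint torques, N m; "eef_pos": TCP position; "tcp_rot": TCP orientation; "contact_force": force on the tool from outside, world axes, zero at the start; "wrist_torque": the same for the moment, N m; "opening": opening from 0.0 (shut) to 1.0 (fully open); "grasp_force": force on a finger pad.
Only numpy, scipy, OpenCV 4.12 (cv2) and the standard library are available. Lean on these libraries where they do the work, as an engineer would, in place of code of your own. Each camera call takes 0.05 s, during which the arm holds its last target. There are 200 camera calls.

TASK

First clear the blue scraper off the green station and lay it flat in the foil tray. Then pick up the three mousetraps that have sprung and lay each one, right side up and lengthways, wholly on the station plate of its own colour. Leave the trap that is still set untouched, and do not shift the vinegar bottle.

Things in the scene. Friction and masses are not known exactly. Their poses are not given: they have to be found in the camera images.
- trap_red: SPRUNG wooden mousetrap: base 98 (x) x 47 (y) x 8 mm high; red bait pedal, red band across the base at the pedal end (+x); its square wire bar has snapped over and lies round the pedal. Wires and spring reach 16 mm high, inside the base's outline. Loose, 25 to 50 g, one rigid piece. Origin: centre of underside, x along its length, z up. Grip the base's long sides (47 mm apart) from above.
- trap_yellow: SPRUNG wooden mousetrap: base 98 (x) x 47 (y) x 8 mm high; yellow bait pedal, yellow band across the base at the pedal end (+x); its square wire bar has snapped over and lies round the pedal. Wires and spring reach 16 mm high, inside the base's outline. Loose, 25 to 50 g, one rigid piece. Origin: centre of underside, x along its length, z up. Grip the base's long sides (47 mm apart) from above.
- trap_green: SPRUNG wooden mousetrap: base 98 (x) x 47 (y) x 8 mm high; green bait pedal, green band across the base at the pedal end (+x); its square wire bar has snapped over and lies round the pedal. Wires and spring reach 16 mm high, inside the base's outline. Loose, 25 to 50 g, one rigid piece. Origin: centre of underside, x along its length, z up. Grip the base's long sides (47 mm apart) from above.
- station_red: flat red plastic station plate, 130 (x) x 75 (y) x 3 mm thick, fixed to the hardboard. Origin: centre of the underside, x along its length, z up; the top face is 3 mm above the origin.
- station_yellow: flat yellow plastic station plate, 130 (x) x 75 (y) x 3 mm thick, fixed to the hardboard. Origin: centre of the underside, x along its length, z up; the top face is 3 mm above the origin.
- station_green: flat green plastic station plate, 130 (x) x 75 (y) x 3 mm thick, fixed to the hardboard. Origin: centre of the underside, x along its length, z up; the top face is 3 mm above the origin. At the start the scraper lies on it.
- scraper: blue hard-silicone scraper, rigid, 125 mm long, lying flat: handle 75 x 22 mm, 14 mm high (x from -62.5 to +12.5 mm); blade 50 x 46 mm, 6 mm thick (x from +12.5 to +62.5 mm). Loose, 45 to 85 g. Origin: centre of underside, near the balance point; x along its length towards the blade, z up.
- foil_tray: open, empty aluminium foil tray, bright metal, 170 (x) x 105 (y) mm over the walls, folded rim 7 mm wider all round, 22 mm high; walls and floor 3 mm thick (inside 164 x 99 mm, floor 3 mm above the origin). Fixed to the hardboard. Origin: centre of underside, x along its length, z up.
- trap_set: the one mousetrap still SET (do not touch): same base 98 x 47 x 8 mm, red pedal and red band at the +x end, but its square wire bar is folded back on the bare -x half and a thin trip rod runs along the middle to the pedal; 20 mm high. Loose. Origin: centre of underside, x along its length, z up.
- vinegar_bottle: small upright amber glass vinegar bottle with a white twist cap, 48 mm in diameter, 130 mm high, loose, about 250 g, to be left alone. Origin: centre of its underside, z up.

How it is judged:
By the outcome, as a careful person would: the job done as asked, in the order asked, and still so for the second after the job is handed in, with the robot touching nothing.
It also fails if it takes over 109 s, if anything falls off the work surface, if the arm or the gripper's body presses on something with over 40 N, if the wrist force passes 120 N, or if a joint passes its speed limit or range.

## Working session

There is one attempt and no reset: what is moved stays moved. The work goes in short steps, Python scripts to look and compute and a tool call to move; the robot and the scene stay as the last step left them, time stands still between calls to the robot, and variables do not carry over. Pictures are saved under pics/ and viewed, at most 14 in all, crops included, and the job is handed in when it is done.

```bash
ls; mkdir -p pics
```

Run:
```python
from rig import r, imaging, sign_off
import cv2
for n in ("top","scene"):
    cv2.imwrite(f"pics/{n}0.png",imaging.grab_frame(n)[:,:,::-1]); print(n,imaging.camera_params(n))
print(r.sense())
```

```text
pics
rig.py
top {'fx': 468.6333825028532, 'fy': 468.6333825028532, 'cx': 315.8486506121609, 'cy': 238.73950356435094, 'dist_coeffs': array([-0.11604092,  0.        ,  0.        ,  0.        ,  0.        ]), 'rvec': array([ 2.13284087, -2.07006672,  0.23469071]), 'tvec': array([ -2.19746319, 529.27684482, 816.8398918 ])}
scene {'fx': 470.98200056741075, 'fy': 470.98200056741075, 'cx': 317.82238769383224, 'cy': 241.04127593308388, 'dist_coeffs': array([0.01744578, 0.        , 0.        , 0.        , 0.        ]), 'rvec': array([ 1.00242576,  2.59080879, -0.87526099]), 'tvec': array([ 385.89535706, -235.456483  , 1121.08589506])}
{'clock': 0.1, 'qpos': array([ 1.30462518e+00,  3.53596632e-01,  1.63405921e+00, -1.83672526e-05,
        1.15518770e+00, -2.40378601e-03]), 'qvel': array([ 4.61056320e-05,  4.88473269e-04, -1.53385497e-03, -6.62480274e-04,
       -8.72437933e-04,  3.67138896e-04]), 'joint_efforts': array([-3.17028216e-04, -6.06360340e+01, -3.42819178e+01,  7.45340941e-06,
        3.94377188e-03,  2.21681029e-05]), 'eef_pos': array([162.85284455, 602.99954908, 252.62588623]), 'tcp_rot': array([-3.14034172e+00,  1.37874441e-05,  2.87783273e+00]), 'contact_force': array([0.54481197, 0.76490637, 0.19576586]), 'wrist_torque': array([-0.02986854,  0.01469022, -0.02328134]), 'grasp_force': 0.0, 'opening': 0.9975883582468503}
```

View pics/top0.png

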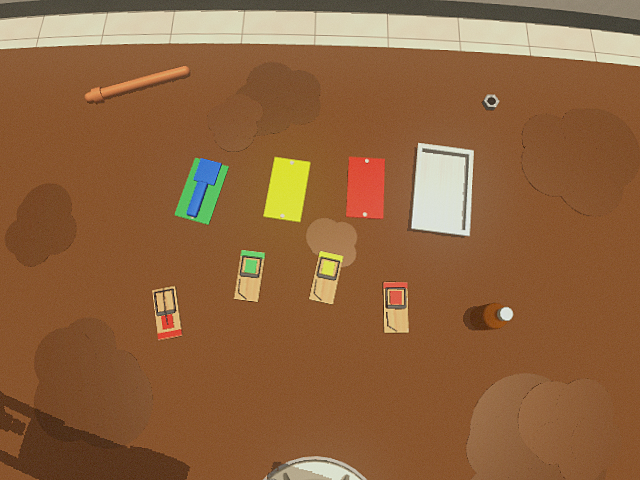

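View pics/scene0.png

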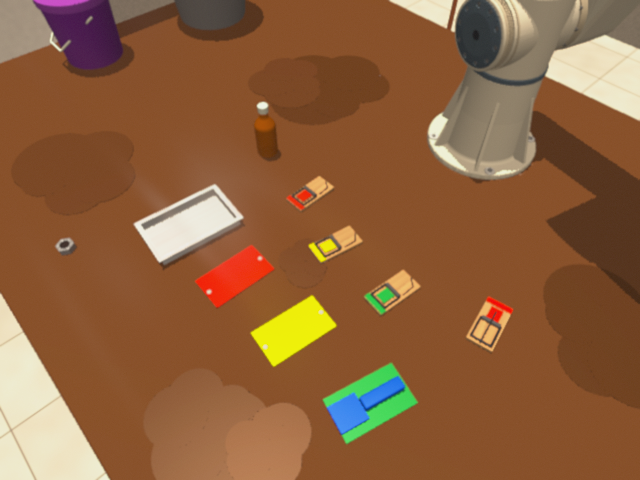

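The top view shows the stations at green (202,190), yellow (287,189) and red (366,188), with the tray at (442,190). The sprung traps are at green (250,276), yellow (326,277) and red (396,307). The set trap is at (167,313) and the bottle at (490,316). I'll enlarge this for corner positions.

Run:
```python
import cv2
im=cv2.imread("pics/top0.png")
cv2.imwrite("pics/c1.png",cv2.resize(im[240:345,220:420],None,fx=4,fy=4,interpolation=cv2.INTER_CUBIC))
cv2.imwrite("pics/c2.png",cv2.resize(im[135:240,170:330],None,fx=5,fy=5,interpolation=cv2.INTER_CUBIC))
cv2.imwrite("pics/c3.png",cv2.resize(im[135:240,330:490],None,fx=5,fy=5,interpolation=cv2.INTER_CUBIC))
```

```text
(no output)
```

View pics/c1.png

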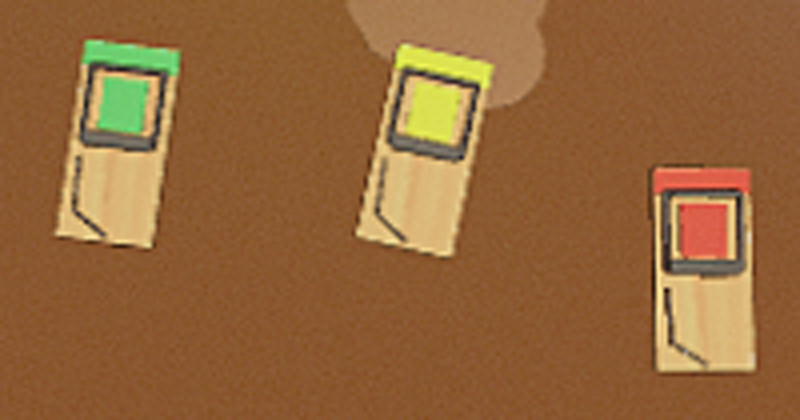

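View pics/c2.png

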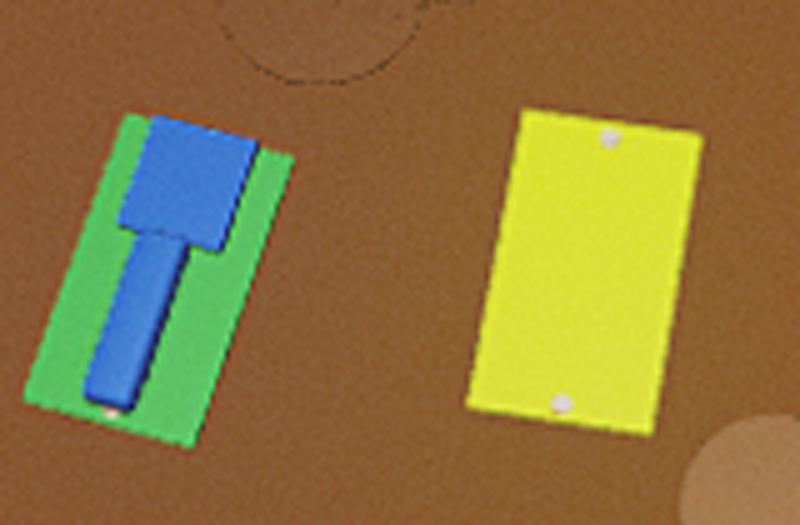

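View pics/c3.png

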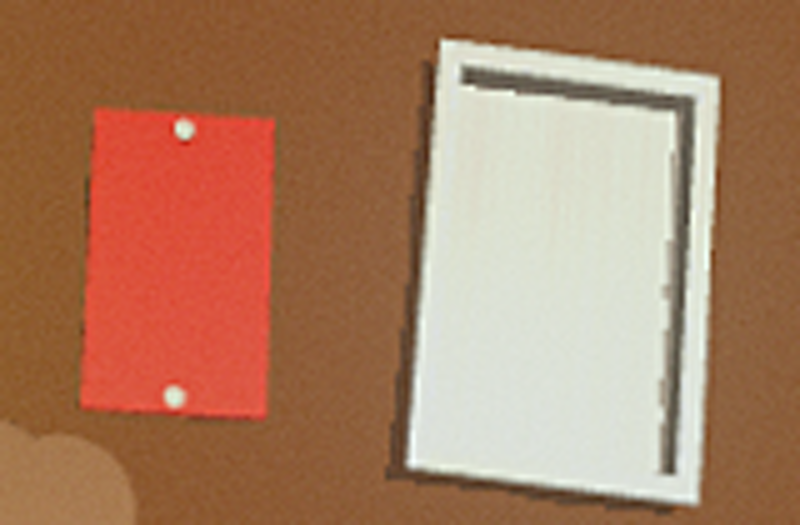

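The crops give clean corners for the three sprung traps, the stations, the scraper and the tray rim. Next I'll convert those to world poses.

Create h.py:
```python
import numpy as np, cv2
from scipy.spatial.transform import Rotation as R
from rig import r, imaging, sign_off
def w(px,z,cam="top",P=None):
    P=P or imaging.camera_params(cam)
    K=np.array([[P["fx"],0,P["cx"]],[0,P["fy"],P["cy"]],[0,0,1]])
    n=cv2.undistortPoints(np.array(px,float).reshape(-1,1,2),K,P["dist_coeffs"]).reshape(-1,2)
    M=cv2.Rodrigues(P["rvec"])[0]; c=-M.T@P["tvec"]
    d=np.c_[n,np.ones(len(n))]@M
    return c+d*((z-c[2])/d[:,2])[:,None]
def crop(px,f,o): return (np.array(px,float)+.5)/f-.5+np.array(o)
def rect(q):  # TL TR BR BL -> centre, yaw of 'up', sizes
    up=(q[0]+q[1]-q[2]-q[3])/2; rt=(q[1]+q[2]-q[0]-q[3])/2
    y1=np.arctan2(up[1],up[0]); y2=np.arctan2(rt[1],rt[0])+np.pi/2
    return q.mean(0)[:2].round(1),round(y1,3),round(y2,3),np.linalg.norm(up).round(1),np.linalg.norm(rt).round(1)
def go(x,y,z,yaw):
    """rotvec & translation in tool axes from present measured pose to tool-down pose; tool y closes along yaw"""
    s=r.sense(); T=R.from_euler("xyz",s["tcp_rot"])
    best=None
    for k in (0,np.pi):
        G=R.from_euler("xyz",[np.pi,0,yaw+k]); v=(T.inv()*G).as_rotvec()
        if best is None or np.linalg.norm(v)<np.linalg.norm(best): best=v
    d=T.inv().apply(np.array([x,y,z])-s["eef_pos"])
    print("rv",best.round(3),"d",d.round(1),"q6",s["qpos"][5].round(2))
```

Run:
```python
from h import *
A=dict(
tg=([(86,40),(181,52),(152,248),(55,236)],4,(220,240),8),
ty=([(400,44),(494,66),(451,257),(356,236)],4,(220,240),8),
tr=([(653,168),(750,168),(755,372),(656,371)],4,(220,240),8),
sg=([(126,113),(294,156),(194,448),(23,402)],5,(170,135),3),
sy=([(523,108),(703,133),(652,435),(466,407)],5,(170,135),3),
sr=([(94,107),(275,119),(267,417),(81,407)],5,(330,135),3),
tray=([(441,38),(720,75),(699,503),(407,467)],5,(330,135),22),
blade=([(152,115),(260,142),(222,251),(119,225)],5,(170,135),9),
handle=([(137,234),(188,243),(133,405),(86,395)],5,(170,135),17))
for k,(p,f,o,z) in A.items(): print(k,*rect(w(crop(p,f,o),z)))
print("set",w([(152,290),(176,287),(182,335),(158,339)],8).round(0)[:,:2].tolist())
s=w([(396,307)],8)
```

```bash
python3 -c "
from h import *
print(r.nose_length); go(632.8,252.9,100,-0.228)"
```

```text
22.0
rv [-0.001 -0.    -0.036] d [-545.  -215.3  152.9] q6 -0.0
```

Careful with the scale: shifts go in shares of 500 mm and turns go in shares of pi rad. That gives: -36 mm / 500 = -0.072, -14.3 mm / 500 = -0.0286.

Call:
{"op": "step_hand", "data": {"motion": [0, 0, 0, -0.072, -0.0286, 0.02, 1, 0, 0, 0, -0.072, -0.0286, 0.02, 1, 0, 0, 0, -0.072, -0.0286, 0.02, 1, 0, 0, 0, -0.072, -0.0286, 0.02, 1, 0, 0, 0, -0.072, -0.0286, 0.02, 1]}}

```text
clock: 0.52
eef_pos: [319.0, 486.0, 202.6]
tcp_rot: [-3.141, -0.0, 2.878]
contact_force: [0.5, 0.4, -0.3]
opening: 1.003
grasp_force: 0.0
```

Call:
{"op": "step_hand", "data": {"motion": [0, 0, 0, -0.072, -0.0286, 0.02, 1, 0, 0, 0, -0.072, -0.0286, 0.02, 1, 0, 0, 0, -0.072, -0.0286, 0.02, 1, 0, 0, 0, -0.072, -0.0286, 0.02, 1, 0, 0, 0, -0.072, -0.0286, 0.02, 1]}}

```text
clock: 0.93
eef_pos: [474.4, 369.9, 152.6]
tcp_rot: [-3.141, -0.0, 2.878]
contact_force: [0.6, 0.4, -0.8]
opening: 1.002
grasp_force: 0.0
```

Call:
{"op": "step_hand", "data": {"motion": [0, 0, 0, -0.072, -0.0286, 0.02, 1, 0, 0, 0, -0.072, -0.0286, 0.02, 1, 0, 0, 0, -0.072, -0.0286, 0.02, 1, 0, 0, -0.0115, 0, 0, 0, 0.7, 0, 0, 0, 0, 0, 0, 0.7]}}

```text
clock: 1.35
eef_pos: [567.3, 300.0, 122.0]
tcp_rot: [-3.14, -0.001, 2.912]
contact_force: [0.6, 0.4, -0.5]
opening: 0.749
grasp_force: 0.0
```

```bash
python3 -c "
from h import *
go(632.8,252.9,100,-0.228)"
```

```text
rv [-0.001 -0.001 -0.001] d [-74.5 -30.9  22. ] q6 -0.86
```

Scaled: -37.5 mm / 500 = -0.075, -37 mm / 500 = -0.074.

Call:
{"op": "step_hand", "data": {"motion": [0, 0, 0, -0.074, -0.03, 0.022, 0.6, 0, 0, 0, -0.075, -0.031, 0.022, 0.6, 0, 0, 0, 0, 0, 0.07, 0.6, 0, 0, 0, 0, 0, 0.04, 0.6, 0, 0, 0, 0, 0, 0, 0.6]}}

```text
clock: 1.77
eef_pos: [628.3, 254.7, 41.9]
tcp_rot: [-3.137, -0.006, 2.913]
contact_force: [-0.6, -0.3, 0.2]
opening: 0.598
grasp_force: 0.0
```

```bash
python3 -c "
from h import *
go(632.8,252.9,28,-0.228)"
```

```text
rv [-0.004 -0.006 -0.001] d [-4.8 -0.7 13.9] q6 -0.96
```

Call:
{"op": "step_hand", "data": {"motion": [0, 0, 0, 0, 0, 0, 0.6, 0, 0, 0, 0, 0, 0, 0.6]}}

```text
clock: 1.93
eef_pos: [631.7, 256.7, 47.7]
tcp_rot: [3.141, 0.001, 2.915]
contact_force: [-0.5, 0.6, 0.6]
opening: 0.6
grasp_force: 0.0
```

```bash
python3 -c "
from h import *
go(632.8,252.9,28,-0.228)
cv2.imwrite('pics/w1.png',imaging.grab_frame('wrist')[:,:,::-1])"
```

```text
rv [0.001 0.001 0.001] d [-1.9 -3.4 19.7] q6 -0.96
```

View pics/w1.png

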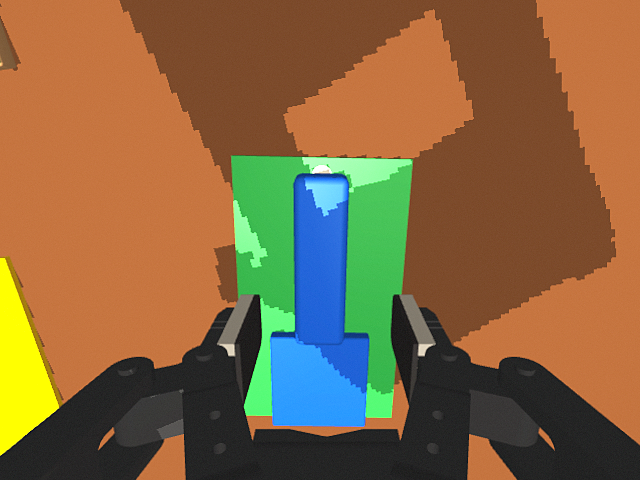

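The wrist view shows the scraper between the pads. The handle runs from row 175 to 340 around column 322, and the blade starts at row 335. I'll check those points numerically.

```bash
python3 -c "
from h import *
print(w([(321,343),(321,178),(295,260),(347,260)],17,'wrist').round(1), w([(272,335),(368,335),(365,425),(276,425)],9,'wrist').round(1))
print(w([(232,156),(412,158),(392,418),(247,416)],3,'wrist').round(1))
go(632.8,252.9,28,-0.228)"
```

```text
[[652.7 249.7  17. ]
 [582.  266.3  17. ]
 [612.4 248.2  17. ]
 [617.2 269.   17. ]] [[648.4 227.5   9. ]
 [658.4 270.5   9. ]
 [707.9 259.2   9. ]
 [697.8 216.    9. ]]
[[566.9 231.9   3. ]
 [584.5 304.4   3. ]
 [712.2 273.    3. ]
 [694.2 200.9   3. ]]
rv [0.001 0.002 0.001] d [-1.4 -3.7 20.3] q6 -0.96
```

Scaled: 10 mm / 500 = 0.02, -3.7 mm / 500 = -0.0074.

Call:
{"op": "step_hand", "data": {"motion": [0, 0, 0, -0.0028, -0.0074, 0.02, 0.6, 0, 0, 0, 0, 0, 0.016, 0.6, 0, 0, 0, 0, 0, 0.004, 0.6, 0, 0, 0, 0, 0, 0, 0.6], "squeeze": 30}}

```text
clock: 2.32
eef_pos: [631.5, 251.4, 25.5]
tcp_rot: [-3.141, -0.001, 2.914]
contact_force: [0.2, -0.7, -0.1]
opening: 0.599
grasp_force: 0.0
```

Call:
{"op": "step_hand", "data": {"motion": [0, 0, 0, 0, 0, 0, 0, 0, 0, 0, 0, 0, 0, 0, 0, 0, 0, 0, 0, 0, 0, 0, 0, 0, 0, 0, 0, 0, 0, 0, 0, 0, 0, 0, 0], "squeeze": 30}}

```text
clock: 2.73
eef_pos: [632.5, 251.8, 26.8]
tcp_rot: [3.141, 0.001, 2.914]
contact_force: [-0.3, -0.5, 2.3]
opening: 0.248
grasp_force: 29.8
```

Call:
{"op": "step_hand", "data": {"motion": [0, 0, 0, 0, 0, 0, 0, 0, 0, 0, 0, 0, 0, 0], "squeeze": 30}}

```text
clock: 2.9
eef_pos: [632.5, 251.8, 26.7]
tcp_rot: [3.141, 0.001, 2.914]
contact_force: [0.3, -0.3, 3.3]
opening: 0.251
grasp_force: 29.9
```

Scaled: -40 mm / 500 = -0.08, -30 mm / 500 = -0.06.

Call:
{"op": "step_hand", "data": {"motion": [0, 0, 0, 0, 0, -0.01, 0, 0, 0, 0, 0, 0, -0.04, 0, 0, 0, 0, 0, 0, -0.08, 0, 0, 0, 0, 0, 0, -0.06, 0, 0, 0, 0, 0, 0, 0, 0]}}

```text
clock: 3.32
eef_pos: [635.5, 253.0, 128.2]
tcp_rot: [3.136, 0.008, 2.914]
contact_force: [1.8, -0.5, -0.3]
opening: 0.249
grasp_force: 29.5
```

```bash
python3 -c "
from h import *
go(643.5,-240.1,120,-0.097)"
```

```text
rv [ 0.005  0.008 -0.131] d [-119.  -478.6    6.6] q6 -0.97
```

Scaled: -36.8 mm / 500 = -0.0736, -20 mm / 500 = -0.04.

Call:
{"op": "step_hand", "data": {"motion": [0, 0, 0, -0.01, -0.04, 0, 0, 0, 0, 0, -0.0184, -0.0736, 0.001, 0, 0, 0, 0, -0.0184, -0.0736, 0.001, 0, 0, 0, 0, -0.0184, -0.0736, 0.001, 0, 0, 0, 0, -0.0184, -0.0736, 0.001, 0]}}

```text
clock: 3.73
eef_pos: [634.5, 77.8, 119.1]
tcp_rot: [-3.141, -0.001, 2.914]
contact_force: [0.8, -0.4, 0.1]
opening: 0.251
grasp_force: 29.5
```

Call:
{"op": "step_hand", "data": {"motion": [0, 0, 0, -0.0184, -0.0736, 0.001, 0, 0, 0, 0, -0.0184, -0.0736, 0.001, 0, 0, 0, 0, -0.0184, -0.0736, 0.001, 0, 0, 0, 0, -0.0184, -0.0736, 0.001, 0, 0, 0, 0, -0.0184, -0.0736, 0.001, 0]}}

```text
clock: 4.15
eef_pos: [637.8, -112.1, 116.6]
tcp_rot: [-3.142, -0.001, 2.914]
contact_force: [1.1, 0.5, -1.2]
opening: 0.247
grasp_force: 29.5
```

Call:
{"op": "step_hand", "data": {"motion": [0, 0, 0, -0.0184, -0.0736, 0.001, 0, 0, 0, 0, -0.0184, -0.0736, 0.001, 0, 0, 0, -0.0207, -0.008, -0.032, 0, 0, 0, 0, -0.0207, 0, 0, 0, 0, 0, 0, 0, 0, 0, 0, 0]}}

```text
clock: 4.57
eef_pos: [639.4, -204.1, 115.4]
tcp_rot: [3.141, -0.001, 3.044]
contact_force: [-0.1, 1.3, 0.8]
opening: 0.246
grasp_force: 29.5
```

```bash
python3 -c "
from h import *
go(643.5,-240.1,120,-0.097)"
```

```text
rv [ 0.    -0.001 -0.   ] d [ -7.5 -35.4  -4.6] q6 -1.78
```

Scaled: 30 mm / 500 = 0.06, 20 mm / 500 = 0.04.

Call:
{"op": "step_hand", "data": {"motion": [0, 0, 0, -0.008, -0.036, 0, 0, 0, 0, 0, -0.007, -0.0348, 0, 0, 0, 0, 0, 0, 0, 0, 0, 0, 0, 0, 0, 0, 0.06, 0, 0, 0, 0, 0, 0, 0.04, 0]}}

```text
clock: 4.98
eef_pos: [644.6, -239.3, 65.5]
tcp_rot: [-3.141, 0.002, 3.042]
contact_force: [-0.2, 1.0, -0.6]
opening: 0.252
grasp_force: 29.6
```

Call:
{"op": "step_hand", "data": {"motion": [0, 0, 0, 0, 0, 0.02, 0, 0, 0, 0, 0, 0, 0, 0, 0, 0, 0, 0, 0, 0, 0]}}

```text
clock: 5.23
eef_pos: [644.0, -238.6, 55.8]
tcp_rot: [3.141, -0.001, 3.044]
contact_force: [0.6, 0.3, -0.2]
opening: 0.243
grasp_force: 29.6
```

```bash
python3 -c "
from h import *
go(643.5,-240.1,28,-0.097)
cv2.imwrite('pics/w2.png',imaging.grab_frame('wrist')[:,:,::-1])"
```

```text
rv [ 0.    -0.001 -0.001] d [ 0.4 -1.6 27.8] q6 -1.83
```

View pics/w2.png

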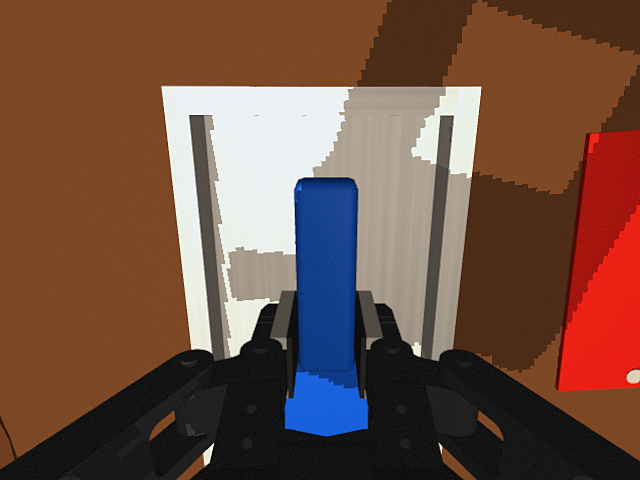

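The scraper (columns 295–357) is centred between the tray walls (columns 200–440), so I'll lower it.

Scaled: 15 mm / 500 = 0.03, 8 mm / 500 = 0.016.

Call:
{"op": "step_hand", "data": {"motion": [0, 0, 0, 0.0008, -0.0032, 0.03, 0, 0, 0, 0, 0, 0, 0.016, 0, 0, 0, 0, 0, 0, 0.008, 0, 0, 0, 0, 0, 0, 0, 0, 0, 0, 0, 0, 0, 0, 0]}}

```text
clock: 5.7
eef_pos: [643.3, -240.1, 28.5]
tcp_rot: [3.141, -0.001, 3.044]
contact_force: [-0.1, -0.4, 0.5]
opening: 0.247
grasp_force: 29.6
```

```bash
python3 -c "
from h import *
go(643.5,-240.1,27,-0.097)"
```

```text
rv [ 0.    -0.001 -0.001] d [-0.2  0.   1.5] q6 -1.83
```

Next I'll lower the last bit, release gently and lift out.

Scaled: 1.3 mm / 500 = 0.0026.

Call:
{"op": "step_hand", "data": {"motion": [0, 0, 0, 0, 0, 0.0026, 0, 0, 0, 0, 0, 0, 0, 0, 0, 0, 0, 0, 0, 0, 0.45, 0, 0, 0, 0, 0, 0, 0.45, 0, 0, 0, 0, 0, 0, 0.45]}}

```text
clock: 6.12
eef_pos: [643.7, -240.2, 27.9]
tcp_rot: [-3.141, 0.0, 3.044]
contact_force: [-0.0, 0.1, -0.7]
opening: 0.45
grasp_force: 0.0
```

Call:
{"op": "step_hand", "data": {"motion": [0, 0, 0, 0, 0, -0.02, 0.45, 0, 0, 0, 0, 0, -0.06, 0.45, 0, 0, 0, 0, 0, -0.08, 0.45, 0, 0, 0, 0, 0, -0.04, 0.7, 0, 0, 0, 0, 0, 0, 0.7]}}

```text
clock: 6.53
eef_pos: [646.7, -241.4, 134.3]
tcp_rot: [-3.139, 0.009, 3.044]
contact_force: [0.7, -1.0, 0.9]
opening: 0.694
grasp_force: 0.0
```

```bash
python3 -c "
from h import *
go(410.7,-143.9,100,0.018)"
```

```text
rv [-0.003  0.009 -0.116] d [244.7  74.1  32. ] q6 -1.83
```

Scaled: 36 mm / 500 = 0.072, 10.6 mm / 500 = 0.0212.

Call:
{"op": "step_hand", "data": {"motion": [0, 0, 0, 0.04, 0.012, 0, 0.8, 0, 0, 0, 0.072, 0.0212, 0, 0.8, 0, 0, 0, 0.072, 0.0212, 0, 0.8, 0, 0, 0, 0.072, 0.0212, 0.01, 0.8, 0, 0, 0, 0.072, 0.0212, 0.01, 0.8]}}

```text
clock: 6.95
eef_pos: [483.4, -175.4, 117.8]
tcp_rot: [-3.141, 0.001, 3.044]
contact_force: [0.8, 0.3, -0.3]
opening: 0.8
grasp_force: 0.0
```

Call:
{"op": "step_hand", "data": {"motion": [0, 0, 0, 0.072, 0.0212, 0.01, 0.8, 0, 0, 0, 0.06, 0.02, 0.01, 0.8, 0, 0, -0.0185, 0.0294, 0.01, 0.01, 0.8, 0, 0, -0.0185, 0, 0, 0, 0.8, 0, 0, 0, 0, 0, 0, 0.8]}}

```text
clock: 7.37
eef_pos: [406.0, -142.2, 102.7]
tcp_rot: [3.141, -0.001, -3.121]
contact_force: [-0.6, -0.1, 0.5]
opening: 0.802
grasp_force: 0.0
```

```bash
python3 -c "
from h import *
go(410.7,-143.9,60,0.018)
cv2.imwrite('pics/t1.png',imaging.grab_frame('top')[:,:,::-1])"
```

```text
rv [ 0.    -0.001  0.003] d [-4.6 -1.8 42.7] q6 -1.93
```

View pics/t1.png

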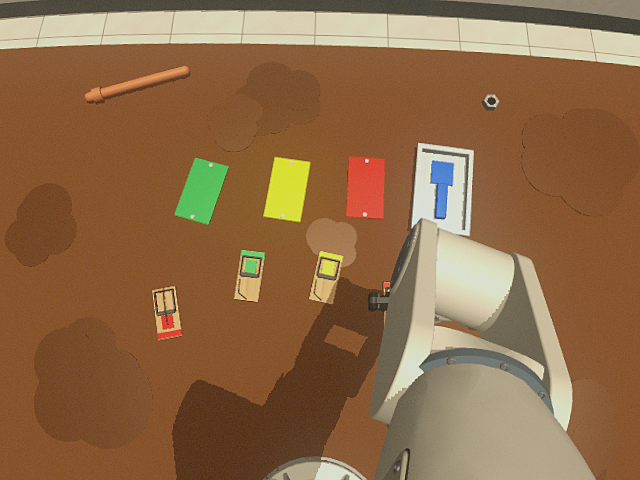

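The scraper lies flat inside the tray at (441,190), with its handle end at (441,217). Next I'll descend on the red trap.

Scaled: 30 mm / 500 = 0.06, 25 mm / 500 = 0.05.

Call:
{"op": "step_hand", "data": {"motion": [0, 0, 0, -0.0092, -0.0036, 0.06, 0.68, 0, 0, 0, 0, 0, 0.05, 0.68, 0, 0, 0, 0, 0, 0.02, 0.68, 0, 0, 0, 0, 0, 0.01, 0.68, 0, 0, 0, 0, 0, 0, 0.68], "squeeze": 30}}

```text
clock: 7.83
eef_pos: [411.6, -144.3, 32.0]
tcp_rot: [3.141, -0.002, -3.124]
contact_force: [-0.5, -0.5, 0.4]
opening: 0.684
grasp_force: 0.0
```

Call:
{"op": "step_hand", "data": {"motion": [0, 0, 0, 0, 0, 0.006, 0.68, 0, 0, 0, 0, 0, 0, 0.68, 0, 0, 0, 0, 0, 0, 0.68], "squeeze": 30}}

```text
clock: 8.08
eef_pos: [412.4, -144.6, 30.3]
tcp_rot: [-3.141, 0.001, -3.124]
contact_force: [-0.8, -0.0, -0.9]
opening: 0.68
grasp_force: 0.0
```

```bash
python3 -c "
from h import *
go(410.7,-143.9,24,0.018)
cv2.imwrite('pics/w3.png',imaging.grab_frame('wrist')[:,:,::-1])"
```

```text
rv [-0.     0.001  0.   ] d [1.7 0.7 6.3] q6 -1.93
```

View pics/w3.png

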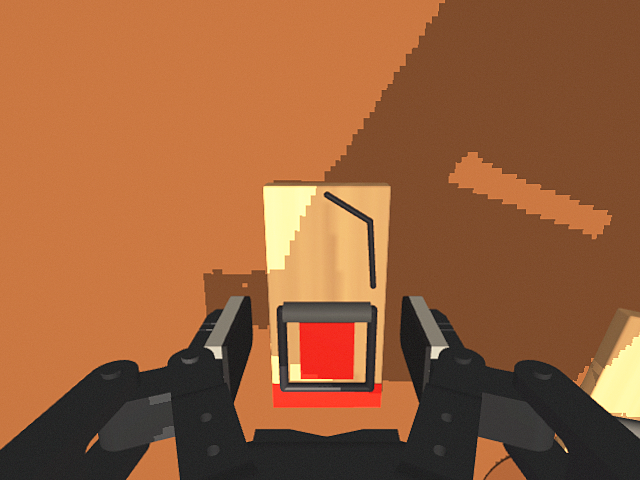

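The red trap (columns 265–390) sits centred between the open pads. I'll lower and close.

Scaled: 4 mm / 500 = 0.008, 2.5 mm / 500 = 0.005.

Call:
{"op": "step_hand", "data": {"motion": [0, 0, 0, 0.003, 0.0014, 0.008, 0.68, 0, 0, 0, 0, 0, 0.005, 0.68, 0, 0, 0, 0, 0, 0, 0.68, 0, 0, 0, 0, 0, 0, 0.68], "squeeze": 30}}

```text
clock: 8.47
eef_pos: [410.1, -143.6, 23.0]
tcp_rot: [3.141, -0.0, -3.123]
contact_force: [0.2, -0.0, -0.1]
opening: 0.68
grasp_force: 0.0
```

Call:
{"op": "step_hand", "data": {"motion": [0, 0, 0, 0, 0, 0, 0.4, 0, 0, 0, 0, 0, 0, 0.4, 0, 0, 0, 0, 0, 0, 0.4, 0, 0, 0, 0, 0, 0, 0.4]}}

```text
clock: 8.8
eef_pos: [410.3, -143.7, 23.3]
tcp_rot: [-3.142, 0.0, -3.123]
contact_force: [-0.9, 0.7, 5.5]
opening: 0.539
grasp_force: 30.2
```

```bash
python3 -c "
from h import *
go(410.7,-143.9,22,0.018)"
```

```text
rv [-0.  0.  0.] d [-0.4 -0.2  1.3] q6 -1.93
```

Scaled: -40 mm / 500 = -0.08, -20 mm / 500 = -0.04.

Call:
{"op": "step_hand", "data": {"motion": [0, 0, 0, 0, 0, -0.01, 0.4, 0, 0, 0, 0, 0, -0.04, 0.4, 0, 0, 0, 0, 0, -0.08, 0.4, 0, 0, 0, 0, 0, -0.04, 0.4, 0, 0, 0, 0, 0, 0, 0.4]}}

```text
clock: 9.22
eef_pos: [412.7, -144.5, 111.9]
tcp_rot: [-3.139, 0.006, -3.123]
contact_force: [1.5, -0.9, -0.5]
opening: 0.536
grasp_force: 31.2
```

```bash
python3 -c "
from h import *
go(655.4,-84.7,100,-0.03)"
```

```text
rv [-0.002  0.006  0.048] d [-243.6   55.4   13.3] q6 -1.93
```

Scaled: -36 mm / 500 = -0.072, -20 mm / 500 = -0.04.

Call:
{"op": "step_hand", "data": {"motion": [0, 0, 0, -0.04, 0.008, 0, 0.4, 0, 0, 0, -0.072, 0.016, 0, 0.4, 0, 0, 0, -0.072, 0.016, 0, 0.4, 0, 0, 0, -0.072, 0.016, 0, 0.4, 0, 0, 0, -0.072, 0.016, 0, 0.4]}}

```text
clock: 9.63
eef_pos: [574.8, -104.1, 107.4]
tcp_rot: [3.141, -0.001, -3.124]
contact_force: [0.3, -1.4, -1.1]
opening: 0.538
grasp_force: 31.2
```

Call:
{"op": "step_hand", "data": {"motion": [0, 0, 0, -0.072, 0.016, 0, 0.4, 0, 0, 0, -0.056, 0.014, 0, 0.4, 0, 0, 0.0153, -0.03, 0.0088, 0, 0.4, 0, 0, 0, 0, 0, 0.04, 0.4, 0, 0, 0, 0, 0, 0.04, 0.4]}}

```text
clock: 10.05
eef_pos: [654.0, -83.4, 67.6]
tcp_rot: [-3.141, 0.002, 3.112]
contact_force: [-0.7, -0.2, -1.7]
opening: 0.534
grasp_force: 31.2
```

Call:
{"op": "step_hand", "data": {"motion": [0, 0, 0, 0, 0, 0.02, 0.4, 0, 0, 0, 0, 0, 0, 0.4, 0, 0, 0, 0, 0, 0, 0.4]}}

```text
clock: 10.3
eef_pos: [651.5, -83.9, 57.3]
tcp_rot: [3.141, -0.002, 3.112]
contact_force: [-0.2, -0.5, 0.5]
opening: 0.534
grasp_force: 31.1
```

```bash
python3 -c "
from h import *
go(655.4,-84.7,26.5,-0.03)"
```

```text
rv [ 0.    -0.002  0.   ] d [-4.  -0.7 30.7] q6 -1.67
```

Scaled: 15 mm / 500 = 0.03, 10 mm / 500 = 0.02.

Call:
{"op": "step_hand", "data": {"motion": [0, 0, 0, -0.008, -0.0014, 0.03, 0.4, 0, 0, 0, 0, 0, 0.02, 0.4, 0, 0, 0, 0, 0, 0.008, 0.4, 0, 0, 0, 0, 0, 0, 0.4, 0, 0, 0, 0, 0, 0, 0.4]}}

```text
clock: 10.72
eef_pos: [656.1, -84.7, 29.4]
tcp_rot: [3.142, -0.0, 3.112]
contact_force: [0.1, 1.0, -0.4]
opening: 0.533
grasp_force: 31.2
```

```bash
python3 -c "
from h import *
go(655.4,-84.7,26.5,-0.03)
cv2.imwrite('pics/w4.png',imaging.grab_frame('wrist')[:,:,::-1])"
```

```text
rv [ 0. -0.  0.] d [0.7 0.  2.9] q6 -1.67
```

View pics/w4.png

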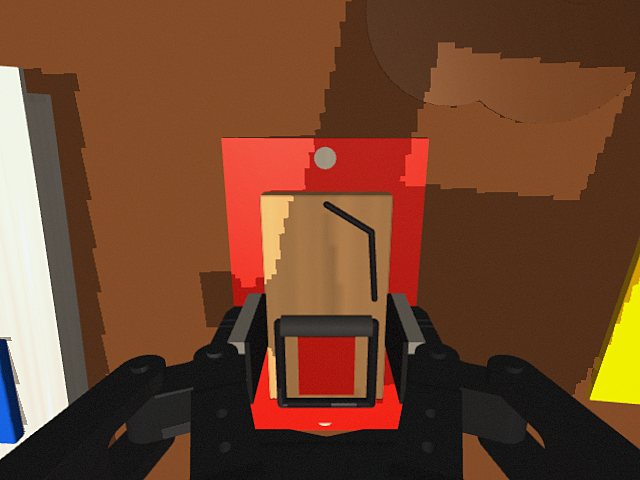

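The red trap (rows 192–405) sits inside the red plate (rows 138–430) and is aligned with it. Releasing now.

Scaled: 2.8 mm / 500 = 0.0056.

Call:
{"op": "step_hand", "data": {"motion": [0, 0, 0, 0, 0, 0.0056, 0.4, 0, 0, 0, 0, 0, 0, 0.4, 0, 0, 0, 0, 0, 0, 0.62, 0, 0, 0, 0, 0, 0, 0.7, 0, 0, 0, 0, 0, 0, 0.7]}}

```text
clock: 11.18
eef_pos: [656.3, -84.7, 26.5]
tcp_rot: [-3.142, 0.0, 3.112]
contact_force: [-0.4, -0.1, 0.5]
opening: 0.698
grasp_force: 0.0
```

Call:
{"op": "step_hand", "data": {"motion": [0, 0, 0, 0, 0, -0.02, 0.7, 0, 0, 0, 0, 0, -0.06, 0.7, 0, 0, 0, 0, 0, -0.08, 0.7, 0, 0, 0, 0, 0, 0, 0.7, 0, 0, 0, 0, 0, 0, 0.7]}}

```text
clock: 11.6
eef_pos: [658.3, -84.9, 109.9]
tcp_rot: [-3.141, 0.006, 3.112]
contact_force: [-0.0, 0.5, -0.5]
opening: 0.695
grasp_force: 0.0
```

```bash
python3 -c "
from h import *
go(464.9,-8.1,85,-0.196)"
```

```text
rv [-0.     0.006  0.166] d [195.8  71.1  23.7] q6 -1.67
```

Call:
{"op": "step_hand", "data": {"motion": [0, 0, 0, 0.04, 0.014, 0, 0.7, 0, 0, 0, 0.072, 0.026, 0, 0.7, 0, 0, 0, 0.072, 0.026, 0, 0.7, 0, 0, 0, 0.072, 0.026, 0, 0.7, 0, 0, 0, 0.072, 0.026, 0, 0.7]}}

```text
clock: 12.02
eef_pos: [491.6, -20.4, 105.6]
tcp_rot: [3.142, -0.001, 3.112]
contact_force: [0.8, 0.8, -1.2]
opening: 0.697
grasp_force: 0.0
```

Call:
{"op": "step_hand", "data": {"motion": [0, 0, 0, 0.064, 0.024, 0, 0.7, 0, 0, 0.0264, 0, 0, 0, 0.7, 0, 0, 0.0264, 0, 0, 0.04, 0.7, 0, 0, 0, 0, 0, 0, 0.7, 0, 0, 0, 0, 0, 0, 0.7]}}

```text
clock: 12.43
eef_pos: [461.4, -7.9, 85.6]
tcp_rot: [-3.141, -0.003, 2.948]
contact_force: [0.9, -0.4, 0.0]
opening: 0.698
grasp_force: 0.0
```

```bash
python3 -c "
from h import *
go(464.9,-8.1,30,-0.196)"
```

```text
rv [-0.    -0.003  0.003] d [-3.6  0.5 55.6] q6 -1.4
```

Scaled: 30 mm / 500 = 0.06, 20 mm / 500 = 0.04.

Call:
{"op": "step_hand", "data": {"motion": [0, 0, 0, -0.0072, 0.001, 0.06, 0.68, 0, 0, 0, 0, 0, 0.04, 0.68, 0, 0, 0, 0, 0, 0.01, 0.68, 0, 0, 0, 0, 0, 0, 0.68, 0, 0, 0, 0, 0, 0, 0.68], "squeeze": 30}}

```text
clock: 12.85
eef_pos: [466.3, -8.2, 31.7]
tcp_rot: [-3.141, -0.001, 2.947]
contact_force: [0.2, -0.3, -0.4]
opening: 0.676
grasp_force: 0.0
```

```bash
python3 -c "
from h import *
go(464.9,-8.1,23,-0.196)"
```

```text
rv [-0.    -0.001  0.001] d [ 1.3 -0.2  8.7] q6 -1.4
```

Scaled: 6 mm / 500 = 0.012, 2.5 mm / 500 = 0.005.

Call:
{"op": "step_hand", "data": {"motion": [0, 0, 0, 0.0026, 0, 0.012, 0.68, 0, 0, 0, 0, 0, 0.005, 0.68, 0, 0, 0, 0, 0, 0, 0.68, 0, 0, 0, 0, 0, 0, 0.68], "squeeze": 30}}

```text
clock: 13.18
eef_pos: [464.9, -7.8, 23.1]
tcp_rot: [3.142, 0.0, 2.946]
contact_force: [0.3, 0.1, 0.4]
opening: 0.68
grasp_force: 0.0
```

Call:
{"op": "step_hand", "data": {"motion": [0, 0, 0, 0, 0, 0, 0.4, 0, 0, 0, 0, 0, 0, 0.4, 0, 0, 0, 0, 0, 0, 0.4, 0, 0, 0, 0, 0, 0, 0.4]}}

```text
clock: 13.52
eef_pos: [465.0, -7.8, 23.3]
tcp_rot: [3.141, 0.0, 2.946]
contact_force: [-1.7, -0.6, 6.5]
opening: 0.536
grasp_force: 29.8
```

Call:
{"op": "step_hand", "data": {"motion": [0, 0, 0, 0, 0, -0.01, 0.4, 0, 0, 0, 0, 0, -0.04, 0.4, 0, 0, 0, 0, 0, -0.08, 0.4, 0, 0, 0, 0, 0, -0.02, 0.4, 0, 0, 0, 0, 0, 0, 0.4]}}

```text
clock: 13.93
eef_pos: [467.0, -7.9, 100.9]
tcp_rot: [3.141, 0.006, 2.946]
contact_force: [0.7, 0.2, 0.3]
opening: 0.535
grasp_force: 31.2
```

```bash
python3 -c "
from h import *
go(646.4,76.5,100,-0.123)"
```

```text
rv [ 0.001  0.006 -0.073] d [-159.5  117.7    1.9] q6 -1.4
```

Scaled: -30 mm / 500 = -0.06, 22 mm / 500 = 0.044.

Call:
{"op": "step_hand", "data": {"motion": [0, 0, 0, -0.032, 0.024, 0, 0.4, 0, 0, 0, -0.06, 0.044, 0, 0.4, 0, 0, 0, -0.06, 0.044, 0, 0.4, 0, 0, 0, -0.06, 0.044, 0, 0.4, 0, 0, 0, -0.06, 0.044, 0, 0.4]}}

```text
clock: 14.35
eef_pos: [618.5, 64.6, 96.8]
tcp_rot: [-3.141, -0.001, 2.946]
contact_force: [0.6, 0.0, -0.7]
opening: 0.536
grasp_force: 31.2
```

Call:
{"op": "step_hand", "data": {"motion": [0, 0, 0, -0.046, 0.036, 0, 0.4, 0, 0, -0.0232, 0, 0, 0, 0.4, 0, 0, 0, 0, 0, 0.04, 0.4, 0, 0, 0, 0, 0, 0.04, 0.4, 0, 0, 0, 0, 0, 0, 0.4]}}

```text
clock: 14.77
eef_pos: [640.7, 76.8, 53.2]
tcp_rot: [-3.14, -0.007, 3.019]
contact_force: [-1.1, -0.1, -2.2]
opening: 0.536
grasp_force: 31.2
```

```bash
python3 -c "
from h import *
go(646.4,76.5,26.5,-0.123)"
```

```text
rv [-0.002 -0.007  0.   ] d [-5.9  0.5 26.6] q6 -1.33
```

Scaled: 12 mm / 500 = 0.024, 6 mm / 500 = 0.012.

Call:
{"op": "step_hand", "data": {"motion": [0, 0, 0, 0, 0, 0, 0.4, 0, 0, 0, -0.007, 0, 0.024, 0.4, 0, 0, 0, 0, 0, 0.012, 0.4, 0, 0, 0, 0, 0, 0, 0.4, 0, 0, 0, 0, 0, 0, 0.4]}}

```text
clock: 15.18
eef_pos: [647.1, 76.5, 39.6]
tcp_rot: [-3.141, -0.0, 3.019]
contact_force: [0.2, 0.1, -0.5]
opening: 0.537
grasp_force: 31.2
```

```bash
python3 -c "
from h import *
go(646.4,76.5,26.5,-0.123)"
```

```text
rv [-0. -0.  0.] d [ 0.7 -0.  13.1] q6 -1.33
```

Scaled: 8 mm / 500 = 0.016, 3.5 mm / 500 = 0.007.

Call:
{"op": "step_hand", "data": {"motion": [0, 0, 0, 0.0014, 0, 0.016, 0.4, 0, 0, 0, 0, 0, 0.007, 0.4, 0, 0, 0, 0, 0, 0.003, 0.4, 0, 0, 0, 0, 0, 0, 0.4, 0, 0, 0, 0, 0, 0, 0.4]}}

```text
clock: 15.6
eef_pos: [646.5, 76.6, 26.7]
tcp_rot: [3.142, 0.0, 3.019]
contact_force: [0.1, -0.1, -0.9]
opening: 0.537
grasp_force: 31.2
```

Call:
{"op": "step_hand", "data": {"motion": [0, 0, 0, 0, 0, 0, 0.62, 0, 0, 0, 0, 0, 0, 0.7, 0, 0, 0, 0, 0, 0, 0.7]}}

```text
clock: 15.85
eef_pos: [646.6, 76.7, 26.9]
tcp_rot: [3.142, 0.0, 3.019]
contact_force: [-0.2, 0.2, 0.1]
opening: 0.699
grasp_force: 0.0
```

Call:
{"op": "step_hand", "data": {"motion": [0, 0, 0, 0, 0, -0.02, 0.7, 0, 0, 0, 0, 0, -0.06, 0.7, 0, 0, 0, 0, 0, -0.08, 0.7, 0, 0, 0, 0, 0, 0, 0.7, 0, 0, 0, 0, 0, 0, 0.7]}}

```text
clock: 16.27
eef_pos: [648.6, 76.9, 110.3]
tcp_rot: [3.14, 0.006, 3.019]
contact_force: [-0.1, -0.2, -1.3]
opening: 0.702
grasp_force: 0.0
```

```bash
python3 -c "
from h import *
go(463.6,141.8,85,-0.093)"
```

```text
rv [ 0.001  0.006 -0.03 ] d [191.7  41.7  24.3] q6 -1.33
```

Scaled: 36 mm / 500 = 0.072, 17 mm / 500 = 0.034.

Call:
{"op": "step_hand", "data": {"motion": [0, 0, 0, 0.034, 0.0074, 0, 0.7, 0, 0, 0, 0.072, 0.016, 0, 0.7, 0, 0, 0, 0.072, 0.016, 0, 0.7, 0, 0, 0, 0.072, 0.016, 0, 0.7, 0, 0, 0, 0.072, 0.016, 0, 0.7]}}

```text
clock: 16.68
eef_pos: [488.7, 131.8, 106.1]
tcp_rot: [-3.141, -0.001, 3.018]
contact_force: [0.1, 1.1, -0.1]
opening: 0.698
grasp_force: 0.0
```

Call:
{"op": "step_hand", "data": {"motion": [0, 0, 0, 0.058, 0.012, 0, 0.68, 0, 0, -0.0095, 0, 0, 0.04, 0.68, 0, 0, 0, 0, 0, 0.06, 0.68, 0, 0, 0, 0, 0, 0, 0.68, 0, 0, 0, 0, 0, 0, 0.68]}}

```text
clock: 17.1
eef_pos: [461.5, 140.9, 55.8]
tcp_rot: [-3.14, -0.004, 3.049]
contact_force: [0.2, -0.5, 0.3]
opening: 0.681
grasp_force: 0.0
```

```bash
python3 -c "
from h import *
go(463.6,141.8,23,-0.093)"
```

```text
rv [-0.002 -0.004  0.   ] d [-2.1  1.2 32.8] q6 -1.18
```

Scaled: 15 mm / 500 = 0.03, 8 mm / 500 = 0.016.

Call:
{"op": "step_hand", "data": {"motion": [0, 0, 0, -0.001, 0.002, 0.03, 0.68, 0, 0, 0, 0, 0, 0.016, 0.68, 0, 0, 0, 0, 0, 0, 0.68, 0, 0, 0, 0, 0, 0, 0.68], "squeeze": 30}}

```text
clock: 17.43
eef_pos: [463.7, 142.1, 34.2]
tcp_rot: [-3.141, -0.0, 3.048]
contact_force: [-0.1, 0.0, 0.2]
opening: 0.683
grasp_force: 0.0
```

```bash
python3 -c "
from h import *
go(463.6,141.8,23,-0.093)
cv2.imwrite('pics/w5.png',imaging.grab_frame('wrist')[:,:,::-1])"
```

```text
rv [-0. -0. -0.] d [ 0.1 -0.3 11.2] q6 -1.18
```

View pics/w5.png

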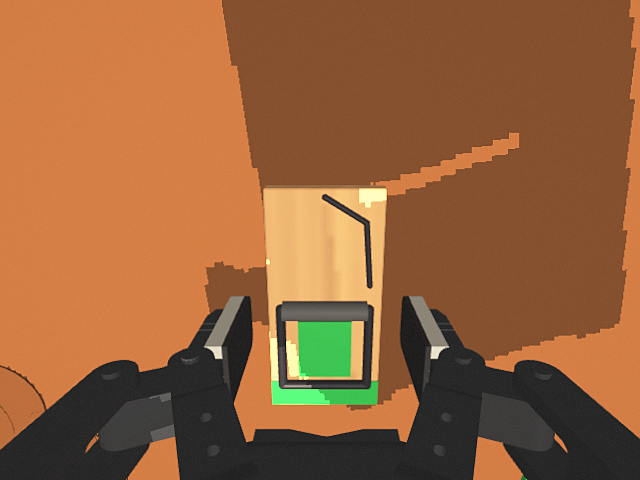

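The green trap (columns 264–386, rows 186–405) is centred between the pads.

Scaled: 8 mm / 500 = 0.016, 3 mm / 500 = 0.006.

Call:
{"op": "step_hand", "data": {"motion": [0, 0, 0, 0, 0, 0.016, 0.68, 0, 0, 0, 0, 0, 0.006, 0.68, 0, 0, 0, 0, 0, 0, 0.68, 0, 0, 0, 0, 0, 0, 0.68], "squeeze": 30}}

```text
clock: 17.82
eef_pos: [463.4, 142.2, 22.6]
tcp_rot: [-3.141, -0.0, 3.049]
contact_force: [-0.7, -0.7, 0.2]
opening: 0.685
grasp_force: 0.0
```

Call:
{"op": "step_hand", "data": {"motion": [0, 0, 0, 0, 0, 0, 0.4, 0, 0, 0, 0, 0, 0, 0.4, 0, 0, 0, 0, 0, 0, 0.4, 0, 0, 0, 0, 0, 0, 0.4]}}

```text
clock: 18.15
eef_pos: [463.6, 142.3, 23.1]
tcp_rot: [3.142, 0.0, 3.049]
contact_force: [-1.2, -1.4, 5.9]
opening: 0.534
grasp_force: 30.7
```

Call:
{"op": "step_hand", "data": {"motion": [0, 0, 0, 0, 0, -0.01, 0.4, 0, 0, 0, 0, 0, -0.04, 0.4, 0, 0, 0, 0, 0, -0.08, 0.4, 0, 0, 0, 0, 0, -0.02, 0.4, 0, 0, 0, 0, 0, 0, 0.4]}}

```text
clock: 18.57
eef_pos: [465.8, 142.9, 100.8]
tcp_rot: [3.139, 0.006, 3.049]
contact_force: [0.3, -0.0, -1.1]
opening: 0.533
grasp_force: 31.1
```

```bash
python3 -c "
from h import *
go(638.5,252.6,100,-0.239)"
```

```text
rv [0.003 0.005 0.146] d [-161.8  125.2    2. ] q6 -1.18
```

Scaled: -30 mm / 500 = -0.06, 23 mm / 500 = 0.046.

Call:
{"op": "step_hand", "data": {"motion": [0, 0, 0, -0.032, 0.024, 0, 0.4, 0, 0, 0, -0.06, 0.046, 0, 0.4, 0, 0, 0, -0.06, 0.046, 0, 0.4, 0, 0, 0, -0.06, 0.046, 0, 0.4, 0, 0, 0, -0.06, 0.046, 0, 0.4]}}

```text
clock: 18.98
eef_pos: [609.5, 233.9, 96.6]
tcp_rot: [-3.141, -0.001, 3.049]
contact_force: [1.1, 0.9, -1.3]
opening: 0.531
grasp_force: 31.1
```

Call:
{"op": "step_hand", "data": {"motion": [0, 0, 0, -0.048, 0.04, 0, 0.4, 0, 0, 0.0232, 0, 0, 0, 0.4, 0, 0, 0.0232, 0, 0, 0.04, 0.4, 0, 0, 0, 0, 0, 0.04, 0.4, 0, 0, 0, 0, 0, 0, 0.4]}}

```text
clock: 19.4
eef_pos: [631.5, 249.9, 52.7]
tcp_rot: [-3.138, -0.006, 2.903]
contact_force: [-1.2, -0.6, -1.5]
opening: 0.533
grasp_force: 31.1
```

Call:
{"op": "step_hand", "data": {"motion": [0, 0, 0, 0, 0, 0, 0.4]}}

```text
clock: 19.48
eef_pos: [633.0, 250.3, 55.8]
tcp_rot: [-3.139, -0.003, 2.903]
contact_force: [-0.0, -0.5, -0.4]
opening: 0.536
grasp_force: 31.1
```

```bash
python3 -c "
from h import *
go(638.5,252.6,26.5,-0.239)"
```

```text
rv [-0.002 -0.003  0.001] d [-4.9  3.6 29.3] q6 -0.96
```

Scaled: 12 mm / 500 = 0.024, 8 mm / 500 = 0.016.

Call:
{"op": "step_hand", "data": {"motion": [0, 0, 0, -0.007, 0.006, 0.024, 0.4, 0, 0, 0, 0, 0, 0.016, 0.4, 0, 0, 0, 0, 0, 0, 0.4, 0, 0, 0, 0, 0, 0, 0.4]}}

```text
clock: 19.82
eef_pos: [638.3, 252.9, 37.4]
tcp_rot: [-3.141, -0.001, 2.903]
contact_force: [-0.5, 0.3, -0.3]
opening: 0.531
grasp_force: 31.1
```

```bash
python3 -c "
from h import *
go(638.5,252.6,26.5,-0.239)"
```

```text
rv [-0.    -0.001  0.   ] d [-0.3 -0.2 10.9] q6 -0.96
```

Scaled: 7 mm / 500 = 0.014, 2.5 mm / 500 = 0.005.

Call:
{"op": "step_hand", "data": {"motion": [0, 0, 0, 0, 0, 0.014, 0.4, 0, 0, 0, 0, 0, 0.005, 0.4, 0, 0, 0, 0, 0, 0.0026, 0.4, 0, 0, 0, 0, 0, 0, 0.4, 0, 0, 0, 0, 0, 0, 0.4]}}

```text
clock: 20.23
eef_pos: [638.5, 253.0, 27.0]
tcp_rot: [-3.142, -0.0, 2.903]
contact_force: [0.8, -0.2, -0.7]
opening: 0.54
grasp_force: 31.1
```

Call:
{"op": "step_hand", "data": {"motion": [0, 0, 0, 0, 0, 0, 0.62, 0, 0, 0, 0, 0, 0, 0.7, 0, 0, 0, 0, 0, 0, 0.7]}}

```text
clock: 20.48
eef_pos: [638.7, 253.0, 27.3]
tcp_rot: [3.141, 0.0, 2.903]
contact_force: [-0.2, 0.1, -0.5]
opening: 0.698
grasp_force: 0.0
```

Call:
{"op": "step_hand", "data": {"motion": [0, 0, 0, 0, 0, -0.02, 0.7, 0, 0, 0, 0, 0, -0.06, 0.7, 0, 0, 0, 0, 0, -0.08, 0.7, 0, 0, 0, 0, 0, -0.08, 0.7, 0, 0, 0, 0, 0, 0, 0.7]}}

```text
clock: 20.9
eef_pos: [642.9, 254.7, 156.5]
tcp_rot: [3.134, 0.01, 2.903]
contact_force: [1.4, 1.8, 0.2]
opening: 0.7
grasp_force: 0.0
```

Call:
{"op": "step_hand", "data": {"motion": [0, 0, 0, 0.06, 0, -0.05, 0.7, 0, 0, 0, 0.06, 0, -0.05, 0.7, 0, 0, 0, 0.06, 0, -0.05, 0.7, 0, 0, 0, 0.04, 0, 0, 0.7, 0, 0, 0, 0, 0, 0, 0.7]}}

```text
clock: 21.32
eef_pos: [529.1, 280.0, 224.5]
tcp_rot: [3.14, 0.001, 2.904]
contact_force: [1.0, 0.5, -0.8]
opening: 0.695
grasp_force: 0.0
```

```bash
python3 -c "
from h import *
a=imaging.grab_frame('top')[100:370,140:520]
cv2.imwrite('pics/t2.png',cv2.resize(a[:,:,::-1],None,fx=2.1,fy=2.1,interpolation=cv2.INTER_CUBIC))
cv2.imwrite('pics/s2.png',imaging.grab_frame('scene')[:,:,::-1])"
```

```text
(no output)
```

View pics/t2.png

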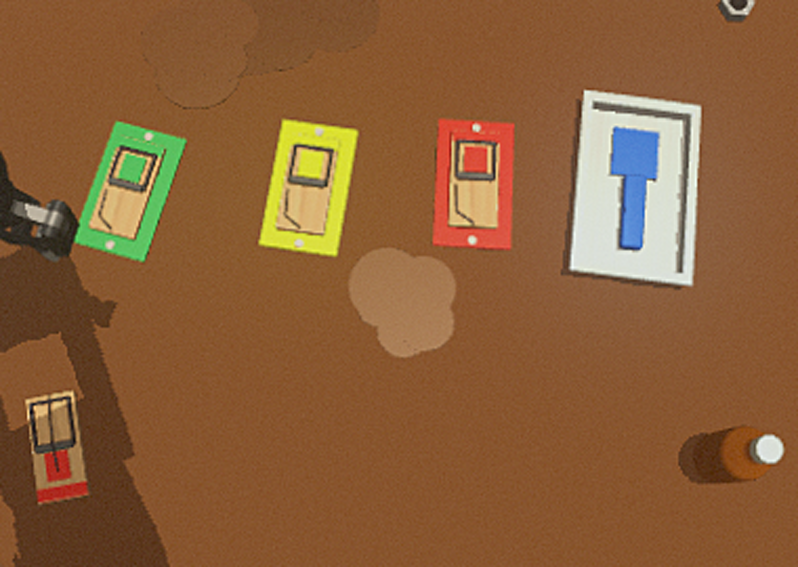

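View pics/s2.png

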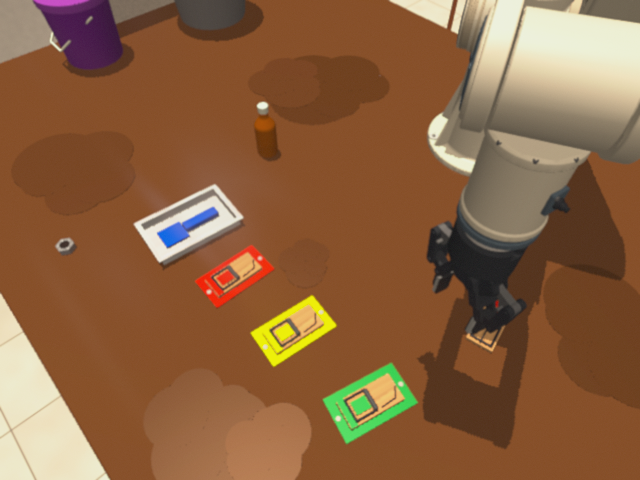

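All three traps lie right side up and centred on their own plates: green crop (130,190), yellow (308,188), red (474,182). The scraper is flat in the tray at (632,190), and the bottle and set trap haven't moved. Handing in.

```bash
python3 -c "
from rig import r, imaging, sign_off
print(sign_off())"
```

```text
the job is handed in; nothing more can be done
None
```

I handed the job in at about 21 s on the clock. In the final pictures the scraper lies flat in the foil tray, each sprung trap is right side up on its own plate, and the set trap and bottle look unmoved.

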